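# Knock the dowel home and hold the rail over the riser

### The arm

A 7-joint arm with a two-finger parallel gripper is mounted at the origin on the work surface. World frame = base frame: x ahead of the robot, y to its left, z up, the work surface at z = 0. Lengths are in m, angles in rad, forces in N, time in s.
With the tool pointing down it reaches from about 0.35 to 0.9 m from the base axis. Payload 19.9 kg.
Tool frame: the origin (TCP) lies midway between the tips of the shut fingers; the grasp point (between the pads) lies 19 mm behind it; z points along the fingers, y is the line along which they close (so a half turn about z gives the same grasp; the last joint's range is limited). The gripper opens to 85 mm and grips with 20 to 120 N. Pads are 22 mm wide; open, the fingers measure 114 mm over their backs; the gripper's body (76 mm by 85 mm) begins 54 mm behind the grasp point. The pads swing forward as they close: fully open they stand 13 mm farther back than shut.
Start: joints at [-1.347, 0.417, -0.01, 1.614, 0.005, 1.111, -0.053], TCP at [0.164, 0.603, 0.231] pointing down, gripper open.
Joint ranges: [-2.81, 2.81], [-0.39, 2.02], [-1.27, 1.25], [0.06, 2.57], [-1.19, 4.33], [0.19, 2], [-2.82, 2.82]. Speed limits (rad/s): [1.89, 1.89, 2.39, 2.39, 3.01, 3.01, 3.01].

### API

Orientations are given as a unit quaternion [x, y, z, w].
In Python, from plant import ctrl gives the robot as it stands.
- The arm moves only by the shell command python3 -m crank 'ROWS' [FORCE]. ROWS is JSON, a list that holds one entry, the list of rows, each a list of 7 numbers: the shift along the tool's x, y, z in mm, then the turn, a rotation vector about the tool's x, y, z in rad, then the opening, from -1 (shut) to 1 (fully open). A call has 1 to 20 rows; each row is the pose to reach, as a shift and turn from the pose commanded when the call began, along the tool's axes at that moment; what a row does not reach only later rows make up. A row lasts 1/12 s, in which the tool goes at most 41.7 mm and 7.16 degrees, less where a joint would pass 70% of its speed; a pose out of reach is approached as far as the arm can. A call with a gripper value outside its range is refused whole. The fingers move at their own pace and stop on an object; FORCE is the grip in N (left out, the last holds). Time passes only in rows, so rows that repeat a pose let the fingers close. It gives the time, the measured TCP pose, the force, the opening and the grip force at its end, in the units of the state.
- ctrl.get_state(): the state, without advancing time (a new reading comes with each control period).
- ctrl.camera(name): name is "scene" or "top" or "wrist"; returns a dict with "color" (420x560x3 uint8, red, green, blue), "range_z" (420x560 float32, m along the optical axis (not along the pixel's ray), 0 where there is no reading), "fx", "fy", "cx", "cy" (pixels), "position" and "orientation" of the camera in the world; the wrist camera has in their place "T_tool_cam" (4x4, takes a point from camera to tool coordinates, whose origin is the TCP and whose axes are the flange's). Camera axes: x right, y down, z forward; pixel columns grow to the right and rows downward; lengths in m; the calibration is good to about 2 mm. A picture is of the moment at which its call begins: read the wrist's pose just before it.
- ctrl.hand_in(): hands the job in; it is judged then, once.
The state is a dict: "time_s": time; "q": joint angles; "qd": joint speeds; "joint_torque": joint torques, N m; "position": TCP position; "orientation": TCP orientation; "ft_force": force on the tool from outside, world axes, zero at the start; "ft_torque": the same for the moment, N m; "gripper_width": finger opening in m; "grip_force": force on a finger pad.
Only numpy, scipy, OpenCV 4.12 (cv2) and the standard library are available. Lean on these libraries where they do the work, as an engineer would, in place of code of your own. Each camera call takes 0.05 s, during which the arm holds its last target. There are 200 camera calls.

### The job

A small desktop riser is being put together on the desk: with the mallet, knock down the dowel that stands too tall until it is fully home, level with its neighbour, then put the mallet back down on the desk without dropping it. Then pick up the loose wooden rail, carry it over the clutter and finish still holding it in the gripper, level and steady, about a centimetre above the two dowels with a hole centred over each one and nothing but the gripper touching the rail: do not lower it onto them and do not let go, the program ends while holding. Touch the riser with nothing but the mallet, and leave the other things on the desk where they are.

Things in the scene. Friction and masses are not known exactly. Their poses are not given: they have to be found in the camera images.
- riser: The half-built riser, fixed to the desk: a brown wooden foot 190 x 56 mm, 18 mm thick, with two square black posts (34 mm wide, tops 70 mm above the desk) at 70 mm either side of its middle, and an upright pale 10 mm dowel in the centre of each post. Origin: centre of the foot's underside, on the desk. x runs along the foot, z is up: the tall dowel is at x = +70 mm, the home dowel at x = -70 mm. It can stand at any yaw.
- riser_middle (a point): The point midway between the two dowels, at the height of the tops of properly seated dowels (82 mm above the desk). Same axes as the riser.
- loose_dowel_top (a point): Centre of the top face of the dowel that stands too tall: 94 to 100 mm above the desk at the start, 82 mm when home.
- fixed_dowel_top (a point): Centre of the top face of the other dowel, which is home and cannot move: 82 mm above the desk, 12 mm above its post.
- dowel (a joint): How far the tall dowel has been driven down (m): 0 to 0.006 at the start, 0.018 fully home against a hard stop. It is a stiff push fit: about 7 N moves it, plus a little more the faster it goes; it stays where it is left.
- rail: Loose brown wooden rail 200 x 50 x 18 mm, about 0.15 kg, lying flat on the desk, with two 16 mm through holes on its centre line, 70 mm either side of its middle. Origin: centre of its underside. x runs along its length, y across its 50 mm width, z up. Both ways round are alike.
- mallet: Mallet, about 0.35 kg, standing on the desk on one face of its head: an upright black rubber cylinder 52 mm in diameter and 70 mm tall with a steel band. A pale level handle sticks out of it. Origin: centre of the head's lower face (the striking face). The handle points along -x, z is up. Centre of mass 14 mm from the head's axis towards the handle.
- mallet_grip (a point): Point on the centre line of the handle, 60 mm from the head's axis and 35 mm above the striking face: a good place to grip. The handle is 20 mm wide (along y), 26 mm high and ends 190 mm from the head's axis.
- mallet_middle (a point): Centre of the mallet's head, 35 mm above the striking face.
- pen_cup: Dark steel pen cup with pens, 64 mm in diameter, 102 mm tall with its pens. Origin: centre of its underside. Leave it alone.
- plant: Small plant in a white pot, 64 mm in diameter, 102 mm tall. Origin: centre of its underside. Leave it alone.
- stapler: Black stapler, 125 mm long along y, 30 mm wide, 46 mm tall. Origin: centre of its underside. Leave it alone.
- tape_roll: Roll of clear tape lying flat, 70 mm in diameter, 22 mm tall. Origin: centre of its underside. Leave it alone.
- tape_measure: Grey tape measure, 60 x 35 x 58 mm. Origin: centre of its underside. Leave it alone.
- mouse: Black computer mouse, 100 x 58 x 28 mm. Origin: centre of its underside. Leave it alone.
- notebook: Blue notebook, 105 x 150 x 16 mm. Origin: centre of its underside. Leave it alone.
Things that resemble listed ones, but are neither listed nor needed, are in the scene too. Leave any blue look-alike of the rail alone.

How it is judged:
By the outcome, as a careful person would: the job done as asked, in the order asked, and still so for the second after the job is handed in, while the arm keeps its last pose, push and grip.
It also fails if it takes over 72 s, if anything falls off the work surface, if the arm or the gripper's body presses on something with over 40 N, if the wrist force passes 120 N, or if a joint passes its speed limit or range.

## Working session

There is one attempt and no reset: what is moved stays moved. The work goes in short steps, Python scripts to look and compute and a shell command to move; the robot and the scene stay as the last step left them, time stands still between calls to the robot, and variables do not carry over. Pictures are saved under pics/ and viewed, at most 13 in all, crops included, and the job is handed in when it is done.

```bash
ls; mkdir -p pics
cat > h.py <<'E'
import numpy as np, cv2
from scipy.spatial.transform import Rotation as R
from plant import ctrl
def cam(n):
    s=ctrl.get_state(); c=ctrl.camera(n)
    if n=='wrist':
        T=np.eye(4);T[:3,:3]=R.from_quat(s['orientation']).as_matrix();T[:3,3]=s['position']
        c['T']=T@np.array(c['T_tool_cam'])
    else:
        T=np.eye(4);T[:3,:3]=R.from_quat(c['orientation']).as_matrix();T[:3,3]=c['position'];c['T']=T
    return c
def ray(c,u,v,z):
    d=c['T'][:3,:3]@np.array([(u-c['cx'])/c['fx'],(v-c['cy'])/c['fy'],1]);p=c['T'][:3,3]
    return p+d*(z-p[2])/d[2]
def cloud(c):
    v,u=np.mgrid[:420,:560];z=c['range_z']
    P=np.stack([(u-c['cx'])/c['fx']*z,(v-c['cy'])/c['fy']*z,z],-1)
    W=P@c['T'][:3,:3].T+c['T'][:3,3]; W[z==0]=np.nan
    return W
def save(c,n,crop=None,k=1):
    im=c['color'][...,::-1]
    if crop: a,b,d,e=crop; im=im[b:e,a:d]
    cv2.imwrite('pics/'+n,cv2.resize(im,None,fx=k,fy=k,interpolation=cv2.INTER_CUBIC))
E
python3 - <<'E'
from h import *
import pickle
cs={n:cam(n) for n in('top','scene')}
pickle.dump(cs,open('c0.pkl','wb'))
for n,c in cs.items(): save(c,n+'0.png',k=1.4); print(n,c['T'].round(3).tolist(),c['fx'])
print(ctrl.get_state())
E
```

```text
pics
top [[-0.03, -0.991, 0.128, 0.398], [-1.0, 0.03, -0.006, -0.009], [0.002, -0.128, -0.992, 1.153], [0.0, 0.0, 0.0, 1.0]] 441.29275487232184
scene [[-0.02, 0.707, -0.707, 1.409], [1.0, 0.017, -0.011, 0.006], [0.005, -0.707, -0.707, 0.962], [0.0, 0.0, 0.0, 1.0]] 517.8456610842444
{'time_s': 0.1, 'q': array([-1.34647999,  0.41788145, -0.01034636,  1.61412043,  0.0047033 ,
        1.1107132 , -0.05300447]), 'qd': array([ 2.66113518e-04,  1.49649291e-04,  7.32402462e-05, -6.48218359e-04,
       -1.28496630e-03, -1.40808906e-03,  1.63967627e-04]), 'joint_torque': array([ 2.32937455e-03, -8.65826154e+01,  6.80426862e-01, -4.35634947e+01,
        1.91555457e-02,  4.81957992e-03,  1.06180139e-04]), 'position': array([0.16408664, 0.6027441 , 0.23074041]), 'orientation': array([ 1.32495069e-01,  9.91183512e-01, -5.47874950e-04, -3.72464779e-05]), 'ft_force': array([-0.58110164,  0.05778486,  0.82788761]), 'ft_torque': array([ 0.02154032,  0.01782409, -0.01948295]), 'grip_force': 0.0, 'gripper_width': 0.08558092844218006}
```

View pics/top0.png

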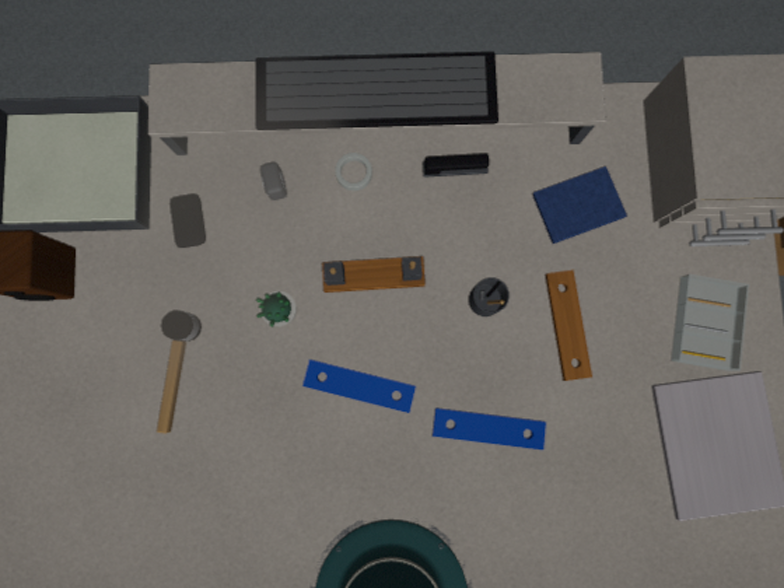

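View pics/scene0.png

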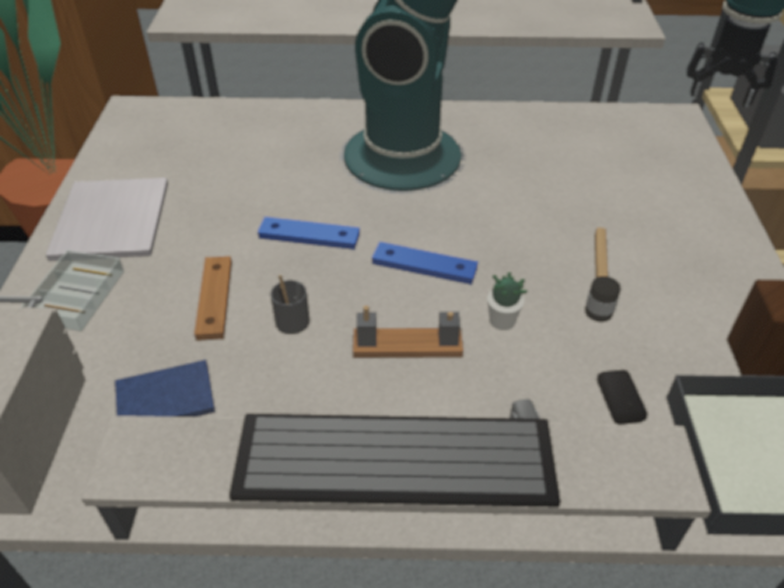

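Top view (784-wide pixels): the mallet head is at (180,325), with its handle running to (165,430). The brown rail is at (569,325). The riser runs from (333,272) to (411,268), with the pen cup at (489,296) and the plant at (275,308). Two objects could be the rail besides the brown one: the blue look-alikes at (359,386) and (489,428). The brown one at (569,325) is the rail, because it matches the stated colour. A second brown piece with posts is the riser.

Run:
```python
from h import *
import pickle
cs=pickle.load(open('c0.pkl','rb'))
def seg(c,box,zmin,lo,hi):
    # hsv mask inside box (784-px picture coords)
    a,b,d,e=[int(x/1.4) for x in box]
    m=np.zeros((420,560),np.uint8);h=cv2.cvtColor(c['color'],cv2.COLOR_RGB2HSV)
    m[b:e,a:d]=cv2.inRange(h,lo,hi)[b:e,a:d]
    return m
def rect(m):
    k=max(cv2.findContours(m,cv2.RETR_EXTERNAL,cv2.CHAIN_APPROX_NONE)[0],key=cv2.contourArea)
    return k,cv2.minAreaRect(k)
br=((5,90,50),(20,255,255))
for n,box in(('top',(535,255,605,395)),('scene',(185,245,240,345))):
    c=cs[n];m=seg(c,box,0,*br);W=cloud(c);k,r=rect(m)
    mm=cv2.erode(m,np.ones((3,3)))>0
    print(n,'rail px',r,'depth z',np.nanmedian(W[mm],0).round(4))
    P=np.array([ray(c,u,v,.018) for [[u,v]] in k])
    R2=cv2.minAreaRect((P[:,:2]*1000).astype(np.float32));print(' at .018',R2)
# points above 10mm in depth: objects
c=cs['top'];W=cloud(c)
for nm,box in dict(riser=(315,245,435,300),mallet=(150,305,205,440),cup=(465,270,515,320),plant=(250,285,300,330)).items():
    a,b,d,e=[int(x/1.4) for x in box];w=W[b:e,a:d].reshape(-1,3);w=w[w[:,2]>.01]
    print(nm,len(w),'zmax',w[:,2].max().round(4),w.min(0).round(3),w.max(0).round(3))
    hi={'riser':(.06,.076),'mallet':(.062,.08)}.get(nm)
    if hi:
        t=w[(w[:,2]>hi[0])&(w[:,2]<hi[1])]
        for s in ([t[t[:,1]>t[:,1].mean()],t[t[:,1]<t[:,1].mean()]] if nm=='riser' else [t]): print('  ',cv2.minAreaRect((s[:,:2]*1000).astype(np.float32)),np.median(s[:,2]),s[:,:2].mean(0))
    if nm=='mallet':
        t=w[(w[:,2]>.035)&(w[:,2]<.055)];r=cv2.minAreaRect((t[:,:2]*1000).astype(np.float32));print('  handle',r,np.median(t[:,2]),cv2.boxPoints(r).round())
    if nm=='riser': 
        t=w[w[:,2]>.076];print(t.round(4).tolist())
save(cs['scene'],'riser_scene.png',(235,200,350,265),6)
```

```text
top rail px ((405.8135070800781, 232.11834716796875), (78.191162109375, 20.7286434173584), 80.21759033203125) depth z [ 0.4715 -0.3379  0.0199]
 at .018 ((473.064453125, -337.9217834472656), (199.77145385742188, 53.31098937988281), 6.132138252258301)
scene rail px ((152.47999572753906, 212.13999938964844), (19.94040870666504, 60.38691329956055), 8.130102157592773) depth z [ 0.4901 -0.3396  0.0191]
 at .018 ((479.71710205078125, -340.33245849609375), (209.66690063476562, 49.557647705078125), 6.194965362548828)
riser 1574 zmax 0.1039 [ 0.548 -0.076  0.01 ] [0.609 0.114 0.104]
   ((576.3302612304688, 88.66637420654297), (32.9755859375, 34.528751373291016), 89.93373107910156) 0.07181477578328532 [0.57584361 0.08875885]
   ((581.18310546875, -50.7503662109375), (32.72064208984375, 36.42177200317383), 88.7646255493164) 0.07177666132476523 [ 0.57983327 -0.05082951]
[[0.5952, -0.0572, 0.0768], [0.5858, -0.051, 0.102], [0.5835, -0.0485, 0.1015], [0.583, -0.0509, 0.1039], [0.5837, -0.0534, 0.0999], [0.5815, -0.0461, 0.0994], [0.5812, -0.0485, 0.1006], [0.5812, -0.0509, 0.1002], [0.5811, -0.053
[... 594 characters left out ...]
.5755, 0.0885, 0.0858], [0.5768, 0.0843, 0.0771], [0.5729, -0.044, 0.0773], [0.5733, 0.0862, 0.0838], [0.5744, 0.0844, 0.0766], [0.5707, -0.039, 0.0767], [0.5643, 0.0821, 0.0764]]
mallet 1188 zmax 0.0784 [0.303 0.338 0.01 ] [0.519 0.405 0.078]
   ((490.4619140625, 366.7085266113281), (50.204254150390625, 50.85999298095703), 12.761476516723633) 0.07223999986675067 [0.49022269 0.36527127]
  handle ((409.60015869140625, 376.4071960449219), (33.16010284423828, 214.28509521484375), 75.70425415039062) 0.04942313747991278 [[302. 387.]
 [509. 334.]
 [518. 366.]
 [310. 419.]]
cup 415 zmax 0.108 [ 0.494 -0.219  0.01 ] [ 0.557 -0.156  0.108]
plant 545 zmax 0.1034 [0.482 0.159 0.015] [0.546 0.22  0.103]
```

View pics/riser_scene.png

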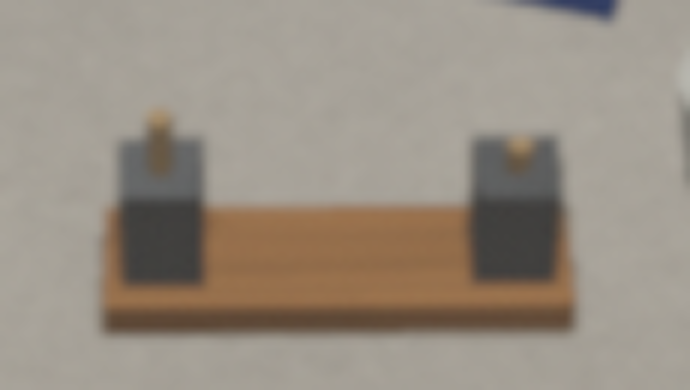

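Crop of the scene view: the tall dowel is at crop (160,118), on the -y side, with its top about 100 mm up. Its neighbour at (518,145) is about 83 mm up. Next I'll move above the mallet grip for a close look.

```bash
cat >> h.py <<'E'
def go(p,yaw,s=None):
    """row (mm, rad) from the present pose to TCP p, tool down, tool x at yaw (deg)"""
    s=s or ctrl.get_state(); A=R.from_quat(s['orientation'])
    a=np.radians(yaw);x=np.array([np.cos(a),np.sin(a),0]);z=np.array([0,0,-1.]);B=R.from_matrix(np.stack([x,np.cross(z,x),z],1))
    print('row',(A.inv().apply(np.array(p)-s['position'])*1000).round(1).tolist(),(A.inv()*B).as_rotvec().round(4).tolist())
E
python3 -c "
from h import *
go([.431,.378,.2],168.6)"
```

```text
row [-316.6, -146.7, 30.9] [-0.0011, 0.0, -0.0668]
```

```bash
python3 -m crank '[[[-317,-147,31,0,0,-0.067,1],[-317,-147,31,0,0,-0.067,1],[-317,-147,31,0,0,-0.067,1],[-317,-147,31,0,0,-0.067,1],[-317,-147,31,0,0,-0.067,1],[-317,-147,31,0,0,-0.067,1],[-317,-147,31,0,0,-0.067,1],[-317,-147,31,0,0,-0.067,1],[-317,-147,31,0,0,-0.067,1],[-317,-147,31,0,0,-0.067,1],[-317,-147,31,0,0,-0.067,1],[-317,-147,31,0,0,-0.067,1],[-317,-147,31,0,0,-0.067,1],[-317,-147,31,0,0,-0.067,1]]]' 120
python3 - <<'E'
from h import *
c=cam('wrist');save(c,'w1.png',k=1.4);import pickle;pickle.dump(c,open('w1.pkl','wb'))
W=cloud(c).reshape(-1,3)
h=W[(W[:,2]>.042)&(W[:,2]<.054)&(W[:,0]<.455)];print(len(h),np.median(h[:,2]))
r=cv2.minAreaRect((h[:,:2]*1000).astype(np.float32));print(r,cv2.boxPoints(r))
t=W[(W[:,2]>.064)&(W[:,2]<.078)];r=cv2.minEnclosingCircle((t[:,:2]*1000).astype(np.float32));print(len(t),r,np.median(t[:,2]),t.mean(0))
E
```

```text
time_s: 1.27
position: [0.4305, 0.3788, 0.2003]
orientation: [0.098, 0.995, 0.0, -0.0]
ft_force: [-0.0, 0.6, -0.6]
gripper_width: 0.0853
grip_force: 0.0
3747 0.048433833602729626
((378.7345886230469, 382.42156982421875), (20.04289436340332, 155.380615234375), 81.0308609008789) [[300.43185 384.6348 ]
 [453.91257 360.41055]
 [457.03732 380.20834]
 [303.5566  404.4326 ]]
3524 ((518.9707641601562, 403.2613525390625), 232.81507873535156) 0.07061588207812458 [0.51178058 0.42161544 0.07072146]
```

View pics/w1.png

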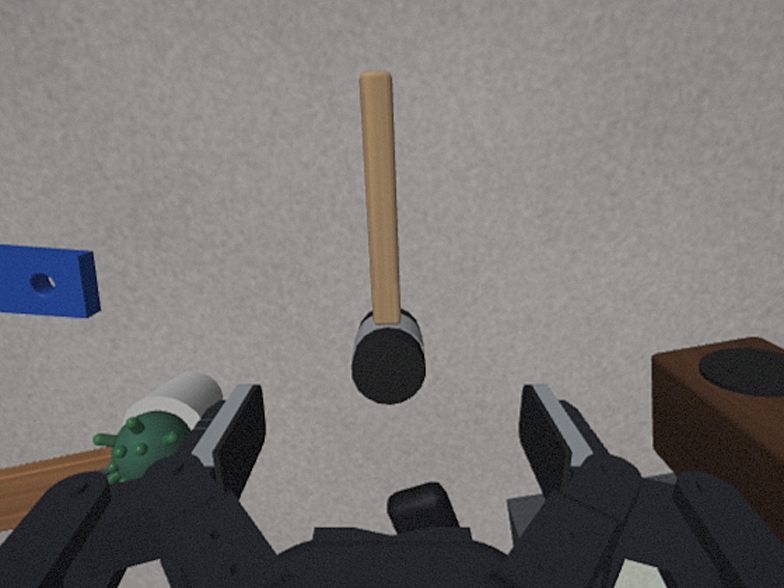

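Wrist view (784-wide pixels): the handle runs straight from (376,75) to (388,320) and the head is at (389,365). Top heights of 48 mm for the handle and 71 mm for the head agree with the text. The grip point is (0.430, 0.374).

```bash
python3 -c "
from h import *
go([.4304,.3743,.0175],171)"
```

```text
row [-0.6, -4.4, 182.8] [0.0001, -0.0001, -0.0401]
```

```bash
python3 -m crank '[[[-0.6,-4.4,40,0,0,-0.04,1],[-0.6,-4.4,80,0,0,-0.04,1],[-0.6,-4.4,115,0,0,-0.04,1],[-0.6,-4.4,140,0,0,-0.04,1],[-0.6,-4.4,160,0,0,-0.04,1],[-0.6,-4.4,173,0,0,-0.04,1],[-0.6,-4.4,183,0,0,-0.04,1],[-0.6,-4.4,183,0,0,-0.04,1],[-0.6,-4.4,183,0,0,-0.04,-1],[-0.6,-4.4,183,0,0,-0.04,-1],[-0.6,-4.4,183,0,0,-0.04,-1],[-0.6,-4.4,183,0,0,-0.04,-1],[-0.6,-4.4,183,0,0,-0.04,-1],[-0.6,-4.4,183,0,0,-0.04,-1],[-0.6,-4.4,183,0,0,-0.04,-1],[-0.6,-4.4,183,0,0,-0.04,-1],[-0.6,-4.4,183,0,0,-0.04,-1],[-0.6,-4.4,183,0,0,-0.04,-1]]]' 120
```

```text
time_s: 2.82
position: [0.4313, 0.3738, 0.018]
orientation: [0.079, 0.997, 0.0, 0.0]
ft_force: [-1.4, -0.6, 9.4]
gripper_width: 0.0182
grip_force: 116.9
```

```bash
python3 -m crank '[[[0,0,-8,0,0,0,-1],[0,0,-25,0,0,0,-1],[0,0,-55,0,0,0,-1],[0,0,-85,0,0,0,-1],[0,0,-115,0,0,0,-1],[0,0,-140,0,0,0,-1],[0,0,-155,0,0,0,-1],[0,0,-160,0,0,0,-1],[0,0,-160,0,0,0,-1],[0,0,-160,0,0,0,-1],[0,0,-160,0,0,0,-1]]]'
python3 - <<'E'
from h import *
c=cam('wrist');save(c,'w2.png',k=1.2);s=ctrl.get_state();print(s['position'],s['ft_force'],s['ft_torque'])
W=cloud(c);A=R.from_quat(s['orientation'])
P=A.inv().apply(W.reshape(-1,3)-s['position']).reshape(420,560,3)
h=cv2.cvtColor(c['color'],cv2.COLOR_RGB2HSV)
m=(cv2.inRange(h,(8,50,80),(25,255,255))>0)&(W[...,2]>.12)
p=P[m]; p=p[(p[:,0]>.02)&(abs(p[:,1])<.03)]
for a in np.arange(.03,.14,.02):
    q=p[abs(p[:,0]-a)<.01]; print(round(a,2),len(q),np.median(q,0).round(4) if len(q) else '')
t=P.reshape(-1,3);t=t[(t[:,0]<-.02)&(t[:,0]>-.1)&(abs(t[:,1])<.04)&(t[:,2]<.03)]
for a in np.arange(-.09,-.02,.01):
    q=t[abs(t[:,0]-a)<.005]; print(round(a,3),len(q),np.median(q,0).round(4) if len(q) else '',q[:,2].min() if len(q) else '')
c=cam('scene');save(c,'s2.png',(380,150,500,260),5)
E
```

```text
time_s: 3.73
position: [0.4306, 0.373, 0.1759]
orientation: [0.079, 0.997, -0.001, -0.001]
ft_force: [-0.6, 0.7, -2.9]
gripper_width: 0.018
grip_force: 117.6
[0.43063428 0.37304273 0.17594409] [ 0.76073509  0.57506841 -3.92588959] [-0.01430114  0.12323888 -0.00411358]
0.03 2258 [ 0.0303  0.0006 -0.0305]
0.05 2678 [ 0.0503  0.0006 -0.0305]
0.07 3166 [ 0.0705  0.0006 -0.0306]
0.09 3745 [ 0.0905  0.0006 -0.0307]
0.11 2995 [ 0.1071  0.0006 -0.0307]
0.13 0 
-0.09 0  
-0.08 0  
-0.07 0  
-0.06 0  
-0.05 0  
-0.04 311 [-0.036  -0.0082 -0.0175] -0.027916470692101285
-0.03 853 [-0.0305  0.001  -0.0299] -0.033151784035276514
```

View pics/w2.png

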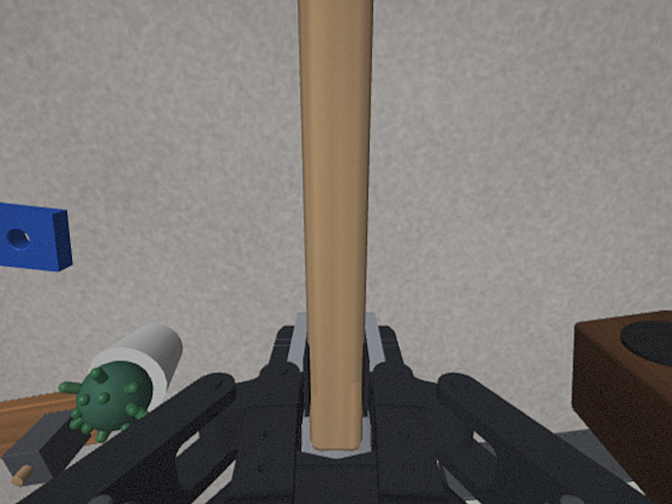

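The wrist view shows the handle level in the grip: its top is steady at tool z = -30.5 mm, so the striking face sits 17.5 mm below the TCP. Next I'll carry the mallet above the tall dowel.

```bash
python3 -c "
from h import *
go([.5226,-.0418,.18],171)"
```

```text
row [-156.3, -395.2, -3.4] [-0.0017, -0.0011, -0.0017]
```

```bash
python3 -m crank '[[[-3,-8,-4,0,0,0,-1],[-10,-25,-4,0,0,0,-1],[-20,-50,-4,0,0,0,-1],[-32,-80,-4,0,0,0,-1],[-44,-110,-4,0,0,0,-1],[-56,-140,-4,0,0,0,-1],[-67,-170,-4,0,0,0,-1],[-79,-200,-4,0,0,0,-1],[-91,-230,-4,0,0,0,-1],[-103,-260,-4,0,0,0,-1],[-115,-290,-4,0,0,0,-1],[-127,-320,-4,0,0,0,-1],[-138,-348,-4,0,0,0,-1],[-146,-370,-4,0,0,0,-1],[-152,-385,-4,0,0,0,-1],[-155,-392,-4,0,0,0,-1],[-156,-395,-4,0,0,0,-1],[-156,-395,-4,0,0,0,-1],[-156,-395,-4,0,0,0,-1]]]'
python3 - <<'E'
from h import *
s=ctrl.get_state();c=cam('top');W=cloud(c);w=W[150:230,180:330].reshape(-1,3)
t=w[(w[:,2]>.2)&(w[:,2]<.24)&(w[:,0]>.56)];print(len(t),t.mean(0),cv2.minEnclosingCircle((t[:,:2]*1000).astype(np.float32)))
print(s['ft_force'],s['q'])
go([.5226,-.0418,.12],171)
c=cam('scene');save(c,'s3.png',(200,110,380,270),4)
E
```

```text
time_s: 5.42
position: [0.5225, -0.0403, 0.1812]
orientation: [0.079, 0.997, 0.0, -0.0]
ft_force: [0.4, 0.1, -3.1]
gripper_width: 0.0179
grip_force: 117.7
0 [nan nan nan] ((0.0, 0.0), 0.0)
[ 0.44092198  0.05709164 -3.14889943] [-0.23974232  0.30381251  0.30710097  1.92269357 -0.113194    0.93188167
  1.5348337 ]
row [-0.4, -1.7, 61.3] [0.0002, -0.0003, -0.0002]<stdin>:3: RuntimeWarning: Mean of empty slice.
  ret = um.true_divide(
```

View pics/s3.png

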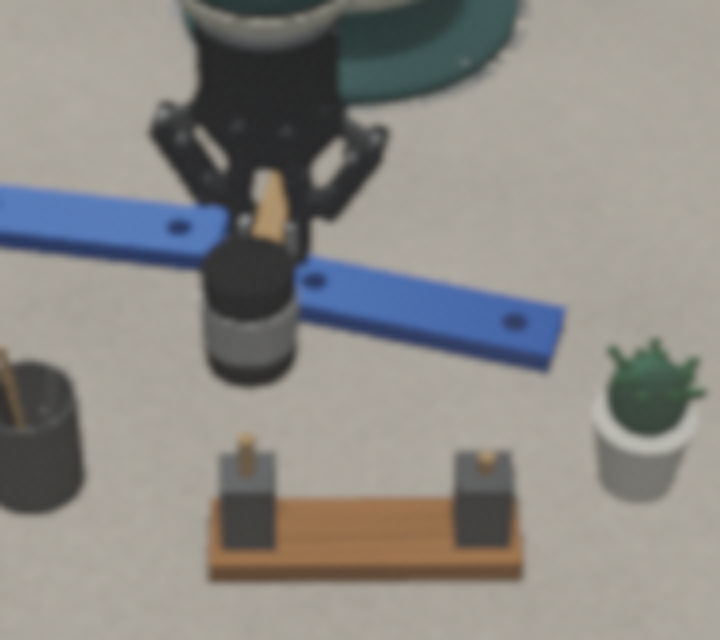

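The mallet head at crop (250,310) hangs level above the tall dowel at crop (246,440), with the handle pointing towards the robot. Now I'll descend.

```bash
python3 -m crank '[[[0,-1.5,10,0,0,0,-1],[0,-1.5,25,0,0,0,-1],[0,-1.5,40,0,0,0,-1],[0,-1.5,52,0,0,0,-1],[0,-1.5,59,0,0,0,-1],[0,-1.5,62,0,0,0,-1],[0,-1.5,64,0,0,0,-1],[0,-1.5,66,0,0,0,-1],[0,-1.5,68,0,0,0,-1],[0,-1.5,70,0,0,0,-1],[0,-1.5,72,0,0,0,-1],[0,-1.5,74,0,0,0,-1],[0,-1.5,74,0,0,0,-1]]]'
```

```text
time_s: 6.6
position: [0.5227, -0.0426, 0.1072]
orientation: [0.079, 0.997, -0.0, 0.0]
ft_force: [-0.9, 1.3, 1.5]
gripper_width: 0.0177
grip_force: 118.4
```

```bash
python3 -m crank '[[[0,0,1.5,0,0,0,-1],[0,0,3,0,0,0,-1],[0,0,4.5,0,0,0,-1],[0,0,6,0,0,0,-1],[0,0,7,0,0,0,-1]]]'; python3 -m crank '[[[0,0,1,0,0,0,-1],[0,0,1.5,0,0,0,-1],[0,0,1.5,0,0,0,-1]]]'
```

```text
time_s: 7.02
position: [0.5227, -0.0427, 0.1002]
orientation: [0.079, 0.997, -0.0, 0.0]
ft_force: [-0.0, 1.6, 3.3]
gripper_width: 0.0182
grip_force: 118.6
time_s: 7.27
position: [0.5226, -0.0427, 0.0993]
orientation: [0.079, 0.997, 0.0, 0.0]
ft_force: [-8.0, 3.0, 16.5]
gripper_width: 0.0181
grip_force: 120.8
```

```bash
python3 -m crank '[[[0,0,1,0,0,0,-1],[0,0,1.5,0,0,0,-1],[0,0,1.5,0,0,0,-1],[0,0,1.5,0,0,0,-1]]]'
```

```text
time_s: 7.6
position: [0.5224, -0.0426, 0.0985]
orientation: [0.079, 0.997, 0.0, 0.0]
ft_force: [-16.7, 3.3, 33.4]
gripper_width: 0.0184
grip_force: 123.4
```

```bash
python3 -m crank '[[[0,0,-3,0,0,0,-1],[0,0,-10,0,0,0,-1],[0,0,-25,0,0,0,-1],[0,0,-45,0,0,0,-1],[0,0,-65,0,0,0,-1],[0,0,-78,0,0,0,-1],[0,0,-83,0,0,0,-1],[0,0,-83,0,0,0,-1]]]'
python3 - <<'E'
from h import *
s=ctrl.get_state();print(s['ft_force'],s['ft_torque'])
for i in range(2):
  c=cam('scene');W=cloud(c);w=W.reshape(-1,3)
  for x,y in((.5805,-.0507),(.577,.0885)):
    t=w[(np.hypot(w[:,0]-x,w[:,1]-y)<.011)&(w[:,2]>.074)&(w[:,2]<.13)];print(len(t),np.sort(t[:,2])[-6:].round(4),t.mean(0).round(4))
save(c,'s4.png',(240,170,350,260),6)
E
```

```text
time_s: 8.27
position: [0.5228, -0.0428, 0.181]
orientation: [0.079, 0.997, 0.0, 0.001]
ft_force: [0.5, -0.4, -3.5]
gripper_width: 0.0182
grip_force: 117.7
[ 0.52511938 -0.43845576 -3.48749607] [-0.00713299  0.18126261  0.03141489]
26 [0.0834 0.0837 0.0842 0.0846 0.0848 0.0853] [ 0.5832 -0.0542  0.08  ]
25 [0.0842 0.0842 0.0843 0.085  0.0859 0.0867] [0.5786 0.0862 0.0795]
25 [0.0832 0.0833 0.0834 0.0836 0.0851 0.0863] [ 0.583  -0.0543  0.0801]
21 [0.0828 0.0838 0.0848 0.0857 0.086  0.0881] [0.5791 0.0849 0.0809]
```

View pics/s4.png

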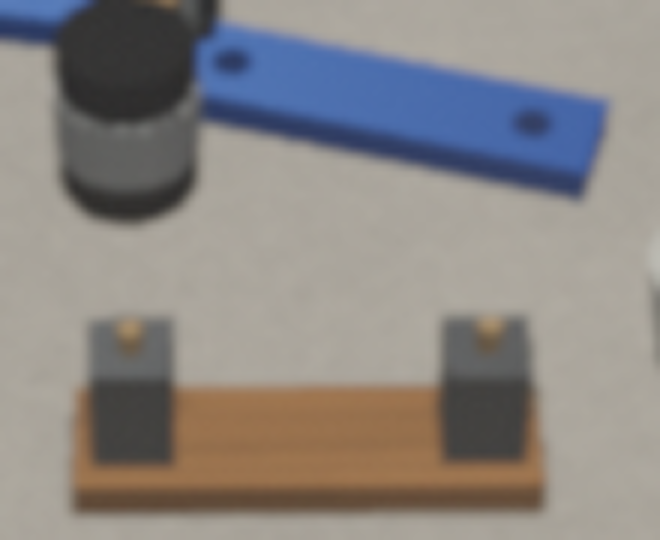

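Both dowels now stand equally high, at crop (130,330) and (488,330), with tops at about 84 mm in the same depth reading. The tall dowel is home. I'll take the mallet back to its original place.

```bash
python3 -m crank '[[[3,8,0,0,0,0,-1],[10,25,0,0,0,0,-1],[20,50,0,0,0,0,-1],[32,80,0,0,0,0,-1],[44,110,0,0,0,0,-1],[56,140,0,0,0,0,-1],[67,170,0,0,0,0,-1],[79,200,0,0,0,0,-1],[91,230,0,0,0,0,-1],[103,260,0,0,0,0,-1],[115,290,0,0,0,0,-1],[127,320,0,0,0,0,-1],[138,348,0,0,0,0,-1],[146,370,0,0,0,0,-1],[152,385,0,0,0,0,-1],[155,394,0,0,0,0,-1],[156,396,0,0,0,0,-1],[156,396,0,0,0,0,-1],[156,396,0,0,0,0,-1]]]'
python3 - <<'E'
from h import *
c=cam('wrist');s=ctrl.get_state()
W=cloud(c);A=R.from_quat(s['orientation'])
P=A.inv().apply(W.reshape(-1,3)-s['position']).reshape(420,560,3)
h=cv2.cvtColor(c['color'],cv2.COLOR_RGB2HSV)
m=(cv2.inRange(h,(8,50,80),(25,255,255))>0)&(W[...,2]>.12)
p=P[m]; p=p[(p[:,0]>.02)&(abs(p[:,1])<.03)]
for a in np.arange(.03,.12,.02):
    q=p[abs(p[:,0]-a)<.01]; print(round(a,2),np.median(q,0).round(4))
go([.4313,.3738,.0178],171)
# rail: hole centres and outline, top view unobstructed
c=cam('top');h=cv2.cvtColor(c['color'],cv2.COLOR_RGB2HSV)
m=np.zeros((420,560),np.uint8);m[182:282,382:432]=cv2.inRange(h,(5,90,50),(20,255,255))[182:282,382:432]
ks,hi=cv2.findContours(m,cv2.RETR_CCOMP,cv2.CHAIN_APPROX_NONE)
for k in ks:
    if cv2.contourArea(k)>15:
        P=np.array([ray(c,u,v,.018) for [[u,v]] in k]);print(cv2.contourArea(k),P[:,:2].mean(0),cv2.minAreaRect((P[:,:2]*1000).astype(np.float32)))
E
```

```text
time_s: 9.95
position: [0.4314, 0.3718, 0.18]
orientation: [0.08, 0.997, -0.0, -0.0]
ft_force: [1.0, -0.2, -3.4]
gripper_width: 0.0182
grip_force: 117.7
0.03 [ 0.0303  0.0007 -0.0303]
0.05 [ 0.0503  0.0007 -0.0304]
0.07 [ 0.0704  0.0007 -0.0305]
0.09 [ 0.0904  0.0007 -0.0306]
0.11 [ 0.1071  0.0004 -0.0306]
row [0.5, 2.1, 162.3] [-0.0007, 0.0001, -0.0032]
1500.0 [ 0.47149904 -0.33835796] ((473.064453125, -337.9217834472656), (199.77145385742188, 53.31098937988281), 6.132138252258301)
33.5 [ 0.40348327 -0.34509334] ((403.97503662109375, -344.4561767578125), (15.347677230834961, 17.98645782470703), 86.15523529052734)
31.0 [ 0.54206625 -0.33057276] ((542.5103149414062, -330.4538879394531), (18.161758422851562, 15.022811889648438), 42.0341682434082)
```

```bash
python3 -m crank '[[[0,2,10,0,0,0,-1],[0,2,30,0,0,0,-1],[0,2,55,0,0,0,-1],[0,2,80,0,0,0,-1],[0,2,105,0,0,0,-1],[0,2,125,0,0,0,-1],[0,2,140,0,0,0,-1],[0,2,150,0,0,0,-1],[0,2,156,0,0,0,-1],[0,2,159,0,0,0,-1],[0,2,160.5,0,0,0,-1],[0,2,161.5,0,0,0,-1],[0,2,162,0,0,0,-1],[0,2,162,0,0,0,-1]]]'
```

```text
time_s: 11.22
position: [0.4316, 0.3752, 0.0188]
orientation: [0.079, 0.997, 0.0, 0.0]
ft_force: [-0.1, 0.1, -3.7]
gripper_width: 0.0182
grip_force: 117.8
```

Not touching yet, about 1 mm to go.

```bash
python3 -m crank '[[[0,0,0.6,0,0,0,-1],[0,0,1.2,0,0,0,-1],[0,0,1.6,0,0,0,-1],[0,0,1.6,0,0,0,-1]]]'
```

```text
time_s: 11.55
position: [0.4314, 0.3754, 0.0178]
orientation: [0.079, 0.997, 0.0, 0.0]
ft_force: [-7.8, -3.4, 18.5]
gripper_width: 0.0184
grip_force: 121.2
```

```bash
python3 -m crank '[[[0,0,-0.8,0,0,0,-1],[0,0,-0.8,0,0,0,-1],[0,0,-0.8,0,0,0,0],[0,0,-0.8,0,0,0,0],[0,0,-0.8,0,0,0,0.4],[0,0,-0.8,0,0,0,1],[0,0,-0.8,0,0,0,1],[0,0,-0.8,0,0,0,1],[0,0,-0.8,0,0,0,1],[0,0,-5,0,0,0,1],[0,0,-25,0,0,0,1],[0,0,-55,0,0,0,1],[0,0,-90,0,0,0,1],[0,0,-130,0,0,0,1],[0,0,-170,0,0,0,1],[0,0,-190,0,0,0,1],[0,0,-190,0,0,0,1]]]'
python3 - <<'E'
from h import *
s=ctrl.get_state();c=cam('wrist');W=cloud(c).reshape(-1,3)
h=W[(W[:,2]>.042)&(W[:,2]<.054)&(W[:,0]<.455)];r=cv2.minAreaRect((h[:,:2]*1000).astype(np.float32));print('handle',np.median(h[:,2]),r)
t=W[(W[:,2]>.064)&(W[:,2]<.078)&(abs(W[:,1]-.366)<.04)&(W[:,0]>.45)&(W[:,0]<.53)];print('head',t.mean(0))
c=cam('top');W=cloud(c);w=W[95:110,110:420].reshape(-1,3);print('behind',np.nanmax(w[:,2]))
w=W[40:130,110:420].reshape(-1,3);w=w[w[:,2]>.09];print('shelf',w[:,2].min(),np.median(w[:,2]),np.percentile(w[:,0],1))
go([.473,-.338,.2],6)
print(s['q'].round(2))
E
```

```text
time_s: 12.97
position: [0.4329, 0.3763, 0.2122]
orientation: [0.079, 0.997, 0.003, 0.002]
ft_force: [0.0, 0.2, 0.6]
gripper_width: 0.0855
grip_force: 0.0
handle 0.048465003781246685 ((379.4202575683594, 383.93035888671875), (20.035526275634766, 155.5030975341797), 80.96917724609375)
head [0.48750959 0.36677088 0.07039358]
behind 0.12464937855988478
shelf 0.09046702770324644 0.1340701347359552 0.8187753841378128
row [-153.7, -697.6, 6.9] [0.0018, -0.0018, 2.8781]
[-0.86  0.34  0.11  1.77 -0.04  1.02  0.68]
```

The mallet stands level in its old place and the shelf is well clear, beyond x = 0.8. Next, over to the rail.

```bash
python3 -m crank '[[[-154,-698,7,0,0,2.878,1],[-154,-698,7,0,0,2.878,1],[-154,-698,7,0,0,2.878,1],[-154,-698,7,0,0,2.878,1],[-154,-698,7,0,0,2.878,1],[-154,-698,7,0,0,2.878,1],[-154,-698,7,0,0,2.878,1],[-154,-698,7,0,0,2.878,1],[-154,-698,7,0,0,2.878,1],[-154,-698,7,0,0,2.878,1],[-154,-698,7,0,0,2.878,1],[-154,-698,7,0,0,2.878,1],[-154,-698,7,0,0,2.878,1],[-154,-698,7,0,0,2.878,1],[-154,-698,7,0,0,2.878,1],[-154,-698,7,0,0,2.878,1],[-154,-698,7,0,0,2.878,1],[-154,-698,7,0,0,2.878,1],[-154,-698,7,0,0,2.878,1],[-154,-698,7,0,0,2.878,1]]]'
python3 -c "
from h import *
go([.473,-.338,.2],6)"
```

```text
time_s: 14.73
position: [0.472, -0.3395, 0.1984]
orientation: [0.972, 0.235, -0.001, -0.0]
ft_force: [-0.2, 0.6, 0.4]
gripper_width: 0.0855
grip_force: 0.0
row [1.6, -0.9, -1.6] [-0.0006, 0.0025, 0.3697]
```

```bash
python3 -m crank '[[[1.5,-1,-1.5,0,0,0.37,1],[1.5,-1,-1.5,0,0,0.37,1],[1.5,-1,-1.5,0,0,0.37,1],[1.5,-1,-1.5,0,0,0.37,1],[1.5,-1,-1.5,0,0,0.37,1],[1.5,-1,-1.5,0,0,0.37,1]]]'
python3 - <<'E'
from h import *
c=cam('wrist');save(c,'w5.png',k=1.2);W=cloud(c);h=cv2.cvtColor(c['color'],cv2.COLOR_RGB2HSV)
m=cv2.inRange(h,(5,90,50),(20,255,255));m[(abs(W[...,0]-.473)>.13)|(abs(W[...,1]+.338)>.06)]=0
mm=cv2.erode(m,np.ones((5,5)))>0;print('top z',np.nanmedian(W[mm][:,2]))
ks,hi=cv2.findContours(m,cv2.RETR_CCOMP,cv2.CHAIN_APPROX_NONE)
for k in ks:
    if cv2.contourArea(k)>60:
        P=np.array([ray(c,u,v,.018) for [[u,v]] in k]);print(cv2.contourArea(k),P[:,:2].mean(0),cv2.minAreaRect((P[:,:2]*1000).astype(np.float32)))
go([.473,-.338,.001],6)
E
```

```text
time_s: 15.23
position: [0.4737, -0.3369, 0.2007]
orientation: [0.998, 0.058, -0.0, -0.0]
ft_force: [0.3, 0.9, -0.2]
gripper_width: 0.0854
grip_force: 0.0
top z 0.018840747413176234
8542.5 [ 0.47968749 -0.3401653 ] ((473.21112060546875, -340.9283752441406), (199.2328338623047, 49.38970947265625), 6.168660640716553)
102.5 [ 0.40729979 -0.34771528] ((407.237060546875, -347.72650146484375), (13.263446807861328, 13.871528625488281), 54.10281753540039)
274.5 [ 0.54304508 -0.33309499] ((543.2069091796875, -332.91461181640625), (17.949155807495117, 17.798564910888672), 6.736837863922119)
row [-0.8, 1.0, 199.9] [-0.0002, 0.0004, 0.0116]
```

View pics/w5.png

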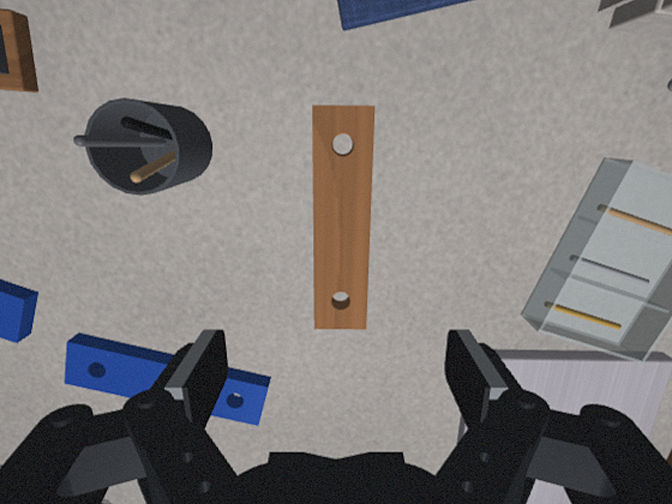

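The brown rail lies between the pads at (342,217), with holes at (342,143) and (341,300). Its top is at 18.8 mm and its size is 199 x 49 mm, which agrees with the text. Now I'll grasp it at its middle, (0.473, -0.340).

```bash
python3 -m crank '[[[0,2.5,30,0,0,0.01,1],[-0.8,2.5,70,0,0,0.01,1],[-0.8,2.5,110,0,0,0.01,1],[-0.8,2.5,145,0,0,0.01,1],[-0.8,2.5,170,0,0,0.01,1],[-0.8,2.5,187,0,0,0.01,1],[-0.8,2.5,196,0,0,0.01,1],[-0.8,2.5,199,0,0,0.01,1],[-0.8,2.5,199,0,0,0.01,0.4],[-0.8,2.5,199,0,0,0.01,-1],[-0.8,2.5,199,0,0,0.01,-1],[-0.8,2.5,199,0,0,0.01,-1],[-0.8,2.5,199,0,0,0.01,-1],[-0.8,2.5,199,0,0,0.01,-1],[-0.8,2.5,199,0,0,0.01,-1],[-0.8,2.5,199,0,0,0.01,-1]]]' 80
python3 -m crank '[[[0,0,-3,0,0,0,-1],[0,0,-12,0,0,0,-1],[0,0,-30,0,0,0,-1],[0,0,-60,0,0,0,-1],[0,0,-95,0,0,0,-1],[0,0,-130,0,0,0,-1],[0,0,-160,0,0,0,-1],[0,0,-175,0,0,0,-1],[0,0,-180,0,0,0,-1],[0,0,-180,0,0,0,-1]]]'
python3 - <<'E'
from h import *
s=ctrl.get_state();c=cam('wrist');W=cloud(c);A=R.from_quat(s['orientation'])
P=A.inv().apply(W.reshape(-1,3)-s['position']).reshape(420,560,3);h=cv2.cvtColor(c['color'],cv2.COLOR_RGB2HSV)
m=cv2.inRange(h,(5,90,50),(20,255,255));m[~((W[...,2]>.1)&(abs(P[...,1])<.05))]=0
mm=cv2.erode(m,np.ones((5,5)))>0;p=P[mm]
for a in np.arange(.02,.1,.02):
    q=p[abs(p[:,0]-a)<.01];print(round(a,2),len(q),np.median(q,0).round(4) if len(q) else '')
np.save('ztop.npy',np.median(p[:,2]))
ks,_=cv2.findContours(m,cv2.RETR_CCOMP,cv2.CHAIN_APPROX_NONE)
for k in ks:
    if cv2.contourArea(k)>60:
        Q=np.array([P[v,u] for [[u,v]] in k]);print(cv2.contourArea(k),'tool min/max',np.nanmin(Q,0).round(4),np.nanmax(Q,0).round(4),cv2.minAreaRect((Q[~np.isnan(Q[:,0])][:,:2]*1000).astype(np.float32)))
save(c,'w6.png',k=1.2)
E
```

```text
time_s: 16.62
position: [0.4741, -0.34, 0.0039]
orientation: [0.999, 0.052, 0.001, 0.0]
ft_force: [-2.6, 2.8, 13.2]
gripper_width: 0.0481
grip_force: 81.8
time_s: 17.45
position: [0.4738, -0.3396, 0.1835]
orientation: [0.999, 0.052, 0.001, 0.0]
ft_force: [-0.3, 0.2, -1.7]
gripper_width: 0.0478
grip_force: 83.1
0.02 3944 [ 0.0201 -0.0001 -0.0149]
0.04 4515 [ 0.0405 -0.0006 -0.0148]
0.06 4689 [ 0.0595 -0.0002 -0.0147]
0.08 5351 [ 0.0817 -0.0014 -0.0147]
37166.5 tool min/max [-0.0533 -0.0264 -0.0773] [ 0.0993  0.0242 -0.0129] ((22.978416442871094, -1.061361312866211), (50.3860969543457, 152.64276123046875), 89.86415100097656)
1257.0 tool min/max [ 0.0609 -0.01   -0.0151] [0.0781 0.0071 0.003 ] ((69.48323822021484, -1.3458480834960938), (17.237178802490234, 16.93860626220703), 38.49314880371094)
```

View pics/w6.png

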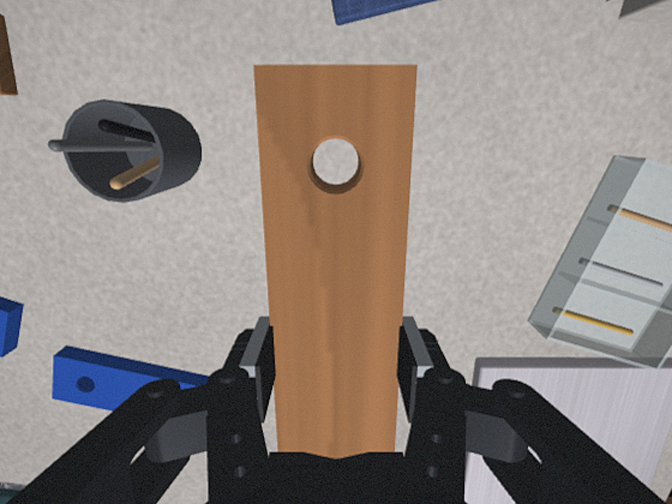

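The rail is held level (the tilt reading is under 0.3°). The far hole shows at (336,162), i.e. tool (69, -1), so the grasp is centred. Next I'll carry it high over the clutter.

```bash
python3 -c "
from h import *
go([.5788,.0189,.1835],91.5)"
```

```text
row [141.7, -345.4, -1.2] [0.0003, -0.0006, -1.4938]
```

```bash
python3 -m crank '[[[2,-5,-1,0,0,-0.02,-1],[7,-17,-1,0,0,-0.08,-1],[15,-36,-1,0,0,-0.16,-1],[24,-58,-1,0,0,-0.25,-1],[33,-80,-1,0,0,-0.35,-1],[42,-103,-1,0,0,-0.45,-1],[52,-126,-1,0,0,-0.55,-1],[61,-149,-1,0,0,-0.65,-1],[71,-172,-1,0,0,-0.75,-1],[80,-195,-1,0,0,-0.85,-1],[89,-218,-1,0,0,-0.95,-1],[99,-241,-1,0,0,-1.05,-1],[108,-264,-1,0,0,-1.15,-1],[117,-286,-1,0,0,-1.24,-1],[126,-306,-1,0,0,-1.33,-1],[133,-324,-1,0,0,-1.4,-1],[138,-337,-1,0,0,-1.46,-1],[141,-344,-1,0,0,-1.485,-1],[142,-345,-1,0,0,-1.494,-1],[142,-345,-1,0,0,-1.494,-1]]]' 80
python3 -m crank '[[[0,0,5,0,0,0,-1],[0,0,15,0,0,0,-1],[0,0,28,0,0,0,-1],[0,0,40,0,0,0,-1],[0,0,48,0,0,0,-1],[0,0,50,0,0,0,-1],[0,0,50,0,0,0,-1],[0,0,50,0,0,0,-1]]]'
python3 - <<'E'
from h import *
c=cam('wrist');save(c,'w7.png',k=1.2);c=cam('scene');save(c,'s7.png',(230,150,360,270),5)
go([.5788,.0189,.0955],91.5)
E
```

```text
time_s: 19.17
position: [0.5789, 0.0179, 0.1826]
orientation: [0.698, 0.716, -0.001, -0.0]
ft_force: [0.1, -0.3, -1.8]
gripper_width: 0.0476
grip_force: 83.0
time_s: 19.83
position: [0.5794, 0.018, 0.1333]
orientation: [0.698, 0.716, -0.0, 0.0]
ft_force: [-0.5, -1.1, -1.5]
gripper_width: 0.0478
grip_force: 83.0
row [0.8, -0.8, 38.2] [0.0008, -0.0, -0.0003]
```

View pics/w7.png

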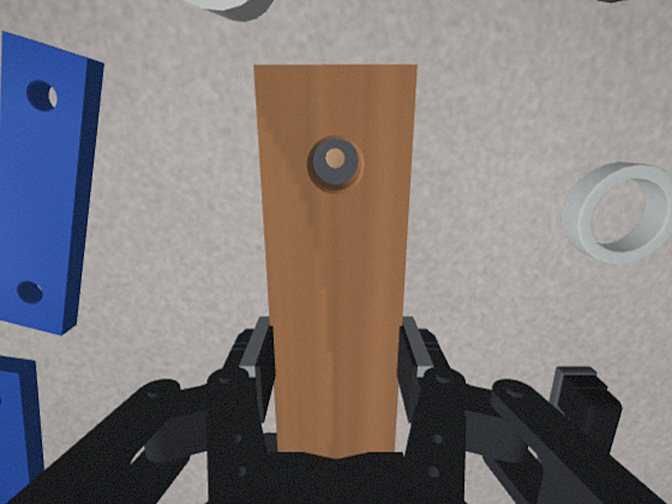

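The wrist view shows the home dowel at (335,157) through the rail's hole, whose rim is centred near (336,162). Next I'll measure the offset in this one view and check the other end in the scene view.

```bash
cat > rel.py <<'E'
from h import *
def inspect():
    s=ctrl.get_state();c=cam('wrist');p=np.array(s['position']);A=R.from_quat(s['orientation']);tl=lambda u,v,z:A.inv().apply(ray(c,u,v,z)-p)
    zt=p[2]+.0148
    h=cv2.cvtColor(c['color'],cv2.COLOR_RGB2HSV);m=cv2.inRange(h,(5,90,50),(20,255,255));m[350:]=0;m[:, :190]=0;m[:,370:]=0
    k=max(cv2.findContours(m,cv2.RETR_EXTERNAL,cv2.CHAIN_APPROX_NONE)[0],key=cv2.contourArea)
    Q=np.array([tl(u,v,zt) for [[u,v]] in k]);end=np.percentile(Q[:,0],99.5)
    # sides over tool x 50..95 mm
    q=Q[(Q[:,0]>.045)&(Q[:,0]<.095)];ys=np.sort(q[:,1]);L,H=np.median(q[q[:,1]<0,1]),np.median(q[q[:,1]>0,1])
    hole=np.array([end-.030,(L+H)/2]);print('end',end,'width',H-L,'hole tool',hole)
    # dowel: pale blob inside hole
    g=c['color'].astype(int);sub=np.zeros((420,560),np.uint8)
    hu,hv=280,134
    pale=((g[...,0]>110)&(g[...,0]-g[...,2]>25)).astype(np.uint8);Y,X=np.mgrid[:420,:560]
    pale[np.hypot(X-hu,Y-hv)>17]=0
    n,lab,st,ce=cv2.connectedComponentsWithStats(pale)
    i=[j for j in range(1,n) if np.hypot(*(ce[j]-(hu,hv-2)))<12];i=max(i,key=lambda j:st[j,4])
    d=tl(*ce[i],.082);dia=np.sqrt(st[i,4]*4/np.pi)/c['fx']*((c['T'][2,3])-.082)
    print('dowel px',ce[i],st[i,4],'dia',dia,'tool',d[:2],'world',A.apply(d)+p,'row shift mm',((d[:2]-hole)*1000).round(1))
    return s
if __name__=='__main__': inspect()
E
python3 rel.py
```

```text
end 0.10092962936045814 width 0.04934343869221798 hole tool [ 0.07092963 -0.00107763]
dowel px [278.51376147 131.44954128] 218 dia 0.010239730731539427 tool [ 0.06896105 -0.0016735 ] world [0.57616658 0.08701314 0.082     ] row shift mm [-2.  -0.6]
```

View pics/s7.png

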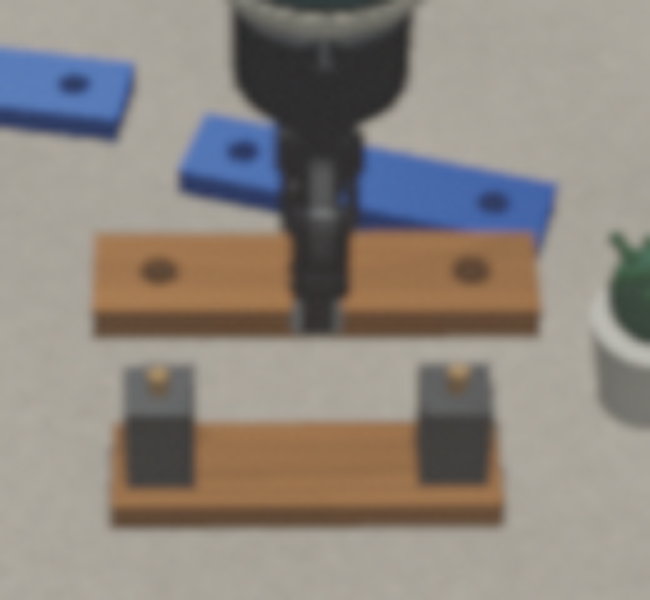

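Scene crop: the rail's holes are at (158,271) and (470,270), and the dowel tops at (157,375) and (458,373). I'll cast both pairs onto their own heights as a cross-check.

Run:
```python
from h import *
c=cam('scene');s=ctrl.get_state();zt=s['position'][2]+.0148;g=cv2.cvtColor(c['color'],cv2.COLOR_RGB2GRAY).astype(float)
hsv=cv2.cvtColor(c['color'],cv2.COLOR_RGB2HSV)
out={}
for nm,(a,b) in dict(hT=(158,271),hH=(470,270),dT=(157,375),dH=(458,373)).items():
    u,v=230+a/5,150+b/5;u0,v0=int(u)-6,int(v)-5;w=g[v0:v0+11,u0:u0+13]
    if nm[0]=='h': wt=np.clip(np.median(w)-15-w,0,None)
    else: sat=hsv[v0:v0+11,u0:u0+13,1].astype(float)*(w>90);wt=np.clip(sat-70,0,None);wt[8:]=0
    yy,xx=np.mgrid[:w.shape[0],:w.shape[1]];uu,vv=u0+(wt*xx).sum()/wt.sum(),v0+(wt*yy).sum()/wt.sum()
    out[nm]=ray(c,uu,vv,zt if nm[0]=='h' else .082);print(nm,round(u,1),round(v,1),'->',uu.round(1),vv.round(1),out[nm].round(4))
for k in'TH':print(k,((out['d'+k]-out['h'+k])[:2]*1000).round(1))
f=lambda a,b:np.degrees(np.arctan2(*(b-a)[[1,0]]));print('yaw rail',f(out['hT'],out['hH']),'dowels',f(out['dT'],out['dH']),'spans',np.linalg.norm(out['hH']-out['hT']),np.linalg.norm(out['dH']-out['dT']))
```

```text
hT 261.6 204.2 -> 261.5 203.8 [ 0.5803 -0.0524  0.1485]
hH 324.0 204.0 -> 323.8 203.6 [0.5763 0.0875 0.1485]
dT 261.4 225.0 -> 261.2 225.4 [ 0.5844 -0.0544  0.082 ]
dH 321.6 224.6 -> 321.1 224.9 [0.5796 0.0852 0.082 ]
T [ 4.1 -2.1]
H [ 3.3 -2.4]
yaw rail 91.64377034378197 dowels 92.00233345089904 spans 0.13993331738910778 0.13966527138148555
```

Wrist and scene views agree: shift about -2 mm along the rail, with the yaw within 0.4°. Down to about a centimetre above the dowels.

```bash
python3 -m crank '[[[-1,0,4,0,0,-0.003,-1],[-2,-0.3,10,0,0,-0.003,-1],[-2,-0.3,17,0,0,-0.003,-1],[-2,-0.3,24,0,0,-0.003,-1],[-2,-0.3,30,0,0,-0.003,-1],[-2,-0.3,34,0,0,-0.003,-1],[-2,-0.3,37,0,0,-0.003,-1],[-2,-0.3,38,0,0,-0.003,-1],[-2,-0.3,38,0,0,-0.003,-1],[-2,-0.3,38,0,0,-0.003,-1]]]'
python3 rel.py
python3 - <<'E'
from h import *
s=ctrl.get_state();c=cam('wrist')
W=cloud(c);A=R.from_quat(s['orientation']);h=cv2.cvtColor(c['color'],cv2.COLOR_RGB2HSV)
m=cv2.inRange(h,(5,90,50),(20,255,255));m[(W[...,2]<.1)|(W[...,2]>.125)]=0;m=cv2.erode(m,np.ones((5,5)))>0;w=W[m]
print('rail top plane',np.linalg.lstsq(np.c_[w[:,:2]-s['position'][:2],np.ones(len(w))],w[:,2],rcond=None)[0])
u=c['color'][100:165,240:320];cv2.imwrite('pics/h8.png',cv2.resize(u[...,::-1],None,fx=5,fy=5))
E
```

```text
time_s: 20.87
position: [0.5791, 0.0162, 0.0954]
orientation: [0.697, 0.717, 0.0, 0.0]
ft_force: [0.6, 0.1, -1.6]
gripper_width: 0.0477
grip_force: 83.0
end 0.10092927232666919 width 0.049333883428406916 hole tool [ 0.07092927 -0.0010793 ]
dowel px [279.73192771 132.62349398] 332 dia 0.010155971558360852 tool [ 0.0709942  -0.00091606] world [0.5761539  0.08708815 0.082     ] row shift mm [0.1 0.2]
 ** On entry to DLASCL parameter number  4 had an illegal value
 ** On entry to DLASCL parameter number  4 had an illegal valueTraceback (most recent call last):
  File "<stdin>", line 5, in <module>
    x, resids, rank, s = _umath_linalg.lstsq(a, b, rcond,
                         ~~~~~~~~~~~~~~~~~~~^^^^^^^^^^^^^
                                             signature=signature)
                                             ^^^^^^^^^^^^^^^^^^^^
    raise LinAlgError("SVD did not converge in Linear Least Squares")
numpy.linalg.LinAlgError: SVD did not converge in Linear Least Squares
```

Run:
```python
from h import *
s=ctrl.get_state()
c=cam('wrist');W=cloud(c);h=cv2.cvtColor(c['color'],cv2.COLOR_RGB2HSV)
m=cv2.inRange(h,(5,90,50),(20,255,255));m[~((W[...,2]>.1)&(W[...,2]<.125))]=0;m=cv2.erode(m,np.ones((5,5)))>0;w=W[m];w=w[~np.isnan(w[:,0])]
print('rail top plane',np.linalg.lstsq(np.c_[w[:,:2]-s['position'][:2],np.ones(len(w))],w[:,2],rcond=None)[0])
c=cam('scene');g=cv2.cvtColor(c['color'],cv2.COLOR_RGB2GRAY).astype(float);H=[]
for y,x in((-.0524,.5803),(.0855,.5763)):
    T=np.linalg.inv(c['T'])@[x,y,.11,1];u,v=T[0]/T[2]*c['fx']+c['cx'],T[1]/T[2]*c['fy']+c['cy']
    u0,v0=int(u)-6,int(v)-5;q=g[v0:v0+11,u0:u0+13];wt=np.clip(np.median(q)-15-q,0,None);yy,xx=np.mgrid[:11,:13]
    H.append(ray(c,u0+(wt*xx).sum()/wt.sum(),v0+(wt*yy).sum()/wt.sum(),.1102))
print(np.round(H,4),np.degrees(np.arctan2(*(H[1]-H[0])[[1,0]])))
save(c,'s8.png',(230,150,360,270),5)
```

```text
rail top plane [-0.00131087 -0.0025281   0.11046328]
[[ 0.58   -0.0545  0.1102]
 [ 0.5754  0.0856  0.1102]] 91.92007614761407
```

View pics/s8.png

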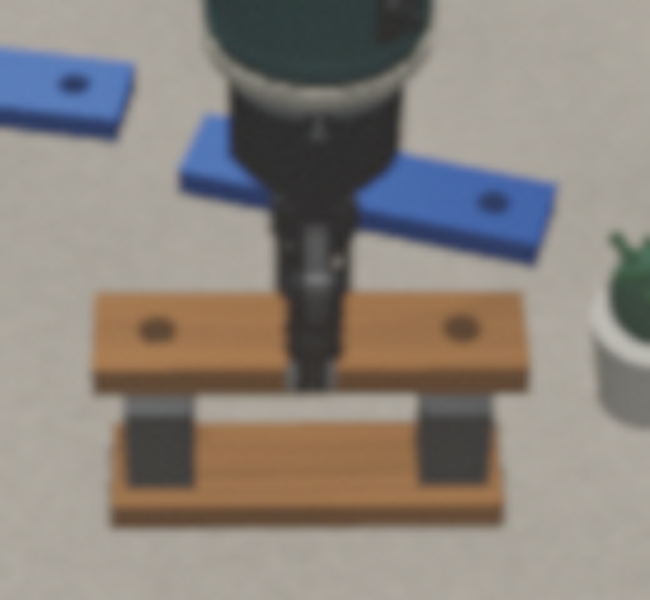

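The rail hangs level (tilt about 0.15°). Its holes are at crop (157,329) and (461,327), over both posts. Yaw is 91.9° against 92.0° for the dowels, and the underside is about 10 mm above the dowel tops. The y positions match the dowels at both ends, and the home-end hole is within 0.3 mm in the wrist view. I'm handing it in.

```bash
python3 -c "
from plant import ctrl
print(ctrl.hand_in())"
```

```text
the job is handed in; nothing more can be done
None
```

I handed the job in: the tall dowel is home and level with its neighbour, the mallet is back standing where it was, and the arm is still holding the rail level about 10 mm above the two dowels, with a hole over each; no verdict came back.

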